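# Show the vase's seal to the camera in the mirror

## Task

The white potter's seal on the clay vase faces the fixed jaw of the wooden slide-jaw holder: open the jaw, turn the vase so that its seal faces the mirror stand, and clamp it again in the middle of the jaws, standing on the holder's floor, with the jaw snug. Then let go and turn the sprung mirror by the tab on its top until the bench camera sees the seal in the middle of the mirror. Finish while still holding the mirror steady at that angle, and leave the bowl, the cup and the wooden rib alone.

Things in the scene. Friction and masses are not known exactly. Their poses are not given: they have to be found in the camera images.
- vase: Loose clay vase, 0.25 to 0.5 kg: box 40 mm thick (its x), 60 wide (its y), 100 tall, with a round mouth 30 mm wide and 14 high on top. Origin: centre of underside, z up. Seal on the wide face at its -x. Starts in the holder, its x along the holder's x, seal at the fixed jaw; a 90 degree turn counter-clockwise from above makes the seal face the mirror. Grip the top 25 mm, across either pair of sides.
- seal (a point): Centre of the potter's seal: a round white-slip disc, 24 mm across, with a cross in it, 50 mm above the vase's underside, in the middle of the wide face at the vase's -x.
- holder: Wooden slide-jaw holder, fixed. Origin: on the bench under the gripping face of the fixed jaw, mid-width. x points to the sliding jaw, y along the jaws (open ends), z up; the mirror stand is on its -y side. Base plate: x -32 to 152 mm, 75 mm wide; its top, the floor the vase stands on, is 12 mm above the bench. Fixed jaw: at negative x, 20 mm thick, 60 wide, top 45 mm above the bench.
- jaw (a joint): Sliding jaw's place (m): the gap between the jaws is 0.042 + this value; grows as it opens (holder +x), range -0.004 to 0.038. Starts near 0, the vase held across its 40 mm; turned, the vase takes 60 mm. Jaw 20 mm thick, 60 wide, top 45 mm above the bench. About 4 N of friction, no spring, stays where left.
- jaw_fin (a point): Point 62 mm above the bench on the sliding jaw's upright wooden fin, where it can be pinched. The fin is 30 mm long along the holder's x, 12 mm thick along its y, its top 78 mm above the bench; its middle is 45 mm beyond the sliding jaw's gripping face (away from the vase).
- mirror_axis (a point): Fixed point on the mirror's vertical turning axis, in the plane of the reflecting face, 65 mm above the bench (the height of lens and seal).
- lens (a point): Lens of the small black bench camera, fixed, 65 mm above the bench, about 0.37 m from the mirror; it looks straight at mirror_axis. The mirror is right when its normal (x of body mirror), seen from above, halves the angle between the directions from mirror_axis to the lens and to the seal.
- mirror: Upright mirror in a wooden frame, 86 mm wide, 24 to 110 mm above the bench, turning about the vertical axis. Origin on that axis at bench height; x = normal out of the reflecting face, y along its width, z up. It starts at its rest stop and turns up to 1.5 rad from it, counter-clockwise from above; a weak spring (0.04 to 0.25 N m) turns it back when let go.
- mirror_grip (a point): Middle of the wooden tab on top of the mirror, 128 mm above the bench, 1 mm behind the turning axis: 10 mm thick along the mirror's x, 40 mm long along its y, from 110 to 144 mm above the bench. Its axes are those of body mirror.
- sightline: Not a solid: the camera's line of sight after the mirror. Origin at mirror_axis; x points where the camera's central line of sight goes after reflection (turns twice as far as the mirror), y to its left, z up. The camera sees the seal in the middle of the mirror when the seal lies on this x axis.
- bowl: Bystander: loose clay bowl, 130 mm across, 55 mm high; origin at the centre of its underside.
- pot: Bystander: loose white cup without handle, 84 mm across, 85 mm high; origin at the centre of its underside.
- rib: Bystander: loose flat wooden potter's rib, 110 x 55 x 8 mm, lying on the bench; origin at the centre of its underside.
There are look-alikes about, which are no part of the job. Leave any black or turquoise look-alike of the vase alone.

How it is judged:
On the way:
1. the vase is turned, seated and clamped with the seal towards the mirror, and let go (angle between the x axis of vase and the y axis of holder, either way round below 0.12 rad and x of mirror_axis in the frame of vase below -0.1 m and angle between vase's own z axis and vertical below 0.06 rad and z of vase in the frame of holder between 0.009 and 0.016 m and x of vase in the frame of holder between 0.024 and 0.042 m and y of vase in the frame of holder between -0.022 and 0.022 m and value of joint jaw between 0.013 and 0.022 m and linear speed of vase below 0.02 m/s and contact force between each of the arm, the fingers and vase below 0.1 N and contact force between the fingers and holder below 0.1 N), for 0.2 s.
At the end, for the whole second after the job is handed in: Vase upright on the holder floor, seal to the mirror, square within 0.12 rad, centred within 22 mm, jaw gap under 64 mm, vase and jaw untouched; the fingers hold the mirror still (over 0.5 N), the seal within 22 mm of the reflected line of sight (all of step 1 and y of seal in the frame of sightline between -0.022 and 0.022 m and x of seal in the frame of sightline above 0.1 m and contact force between the fingers and mirror above 0.5 N and contact force between vase and mirror below 0.05 N and angular speed of mirror below 0.1 rad/s); the arm keeps its last pose, push and grip.
It fails at once if the vase is knocked over (angle between vase's own z axis and vertical above 0.6 rad).
It fails at once if a bystander is disturbed (moved over 30 mm) (distance of any of bowl, pot, rib from where it was at the start of the episode above 0.03 m).
It also fails if it takes over 72 s, if anything falls off the work surface, if the arm or the gripper's body presses on something with over 40 N, if the wrist force passes 120 N, or if a joint passes its speed limit or range.

## Robot

A 7-joint arm with a two-finger parallel gripper is mounted at the origin on the work surface. World frame = base frame: x ahead of the robot, y to its left, z up, the work surface at z = 0. Lengths are in m, angles in rad, forces in N, time in s.
With the tool pointing down it reaches from about 0.425 to 0.825 m from the base axis. Payload 3.6 kg.
Tool frame: the origin (TCP) lies at the very end of the fingers, on their centre line; the grasp point (between the pads) lies manip.grip_point_offset behind it (manip.grip_point_offset is the distance from the TCP to the grasp point, in m); z points along the fingers, y is the line along which they close (so a half turn about z gives the same grasp; the last joint's range is limited). The gripper opens to 93 mm and grips with 3 to 60 N. Pads are 15 mm wide; open, the fingers measure 128 mm over their backs; the gripper's body (75 mm by 188 mm) begins 65 mm behind the grasp point.
Start: joints at [1.087, 0.615, -0.013, 1.423, 0.008, 1.103, -0.04], TCP at [0.287, -0.583, 0.219] pointing down, gripper open.
Joint ranges: [-3.12, 3.12], [-0.3, 2.06], [-1.34, 1.32], [0.26, 2.42], [-1.36, 4.5], [0.01, 1.98], [-2.84, 2.84]. Speed limits (rad/s): [2.79, 2.79, 3.14, 3.14, 3.14, 3.14, 3.14].

## Interface

Orientations are given as a rotation vector (axis times angle).
In Python, from rig import manip gives the robot as it stands. The module is installed in compiled form; this text tells all that it offers.
- The arm moves only by the shell command python3 -m crank 'ROWS' [FORCE]. ROWS is JSON, a list of rows, each an object with "twist": the turn, a rotation vector about the world's x, y, z in rad, a list of three; "slide": the shift along the world's x, y, z in cm, a list of three; "claw": the opening, from 0 (shut) to 1 (fully open). In form: [{"twist": [rx, ry, rz], "slide": [tx, ty, tz], "claw": claw}, ...]. A call has 1 to 12 rows; each row is the pose to reach, as a shift and turn from the pose commanded when the call began; what a row does not reach only later rows make up. A row lasts 1/12 s, in which the tool goes at most 41.7 mm and 7.16 degrees, less where a joint would pass 70% of its speed; a pose out of reach is approached as far as the arm can. A call with a gripper value outside its range is refused whole. The fingers move at their own pace and stop on an object; FORCE is the grip in N (left out, the last holds). Time passes only in rows, so rows that repeat a pose let the fingers close. It gives the time, the measured TCP pose, the force, the opening and the grip force at its end, in the units of the state.
- manip.get_obs(): the state, without advancing time (a new reading comes with each control period).
- manip.read_camera(name): name is "scene" or "top" or "wrist"; returns a dict with "img" (420x560x3 uint8, blue, green, red), "K" (3x3 intrinsics, pixels), "pose" (4x4, takes a point from camera to world coordinates); the wrist camera has in their place "mount" (4x4, takes a point from camera to tool coordinates, whose origin is the TCP and whose axes are the flange's). Camera axes: x right, y up, looking along -z (the intrinsics and any distortion apply to the point x, -y, -z); pixel columns grow to the right and rows downward; lengths in m; the calibration is good to about 2 mm. A picture is of the moment at which its call begins: read the wrist's pose just before it. There is no depth.
- manip.close_job(): hands the job in; it is judged then, once.
The state is a dict: "time_s": time; "joints": joint angles; "qd": joint speeds; "tau": joint torques, N m; "ee_pos": TCP position; "orientation": TCP orientation; "contact_force": force on the tool from outside, world axes, zero at the start; "moment": the same for the moment, N m; "width": finger opening in m; "grasp_force": force on a finger pad.
Only numpy, scipy, OpenCV 4.12 (cv2) and the standard library are available. Lean on these libraries where they do the work, as an engineer would, in place of code of your own. Each camera call takes 0.05 s, during which the arm holds its last target. There are 200 camera calls.

## Working session

There is one attempt and no reset: what is moved stays moved. The work goes in short steps, Python scripts to look and compute and a shell command to move; the robot and the scene stay as the last step left them, time stands still between calls to the robot, and variables do not carry over. Pictures are saved under pics/ and viewed, at most 10 in all, crops included, and the job is handed in when it is done.

```bash
mkdir -p pics; python3 - <<'E'
from rig import manip
import cv2,json
o=manip.get_obs();print({k:o[k] for k in('time_s','ee_pos','orientation','width','contact_force')},manip.grip_point_offset)
for n in('scene','top'):
    r=manip.read_camera(n);cv2.imwrite(f'pics/{n}0.png',r['img']);print(n,r.keys(),r['K'],r['pose'])
E
```

```text
{'time_s': 0.0, 'ee_pos': array([ 0.28636453, -0.58265912,  0.21749563]), 'orientation': array([-3.05759208e+00, -7.10926629e-01,  9.84042049e-04]), 'width': 0.09296508867859216, 'contact_force': array([0.7512148 , 0.33993113, 0.63615196])} 0.0188
scene dict_keys(['img', 'K', 'pose']) [[485.5613663    0.         285.6986323 ]
 [  0.         485.5613663  207.46897561]
 [  0.           0.           1.        ]] [[ 0.49462905 -0.707402    0.5049005   1.19082061]
 [ 0.86907667  0.39796363 -0.29382087 -0.34858407]
 [ 0.00691743  0.58412958  0.81163094  1.10256962]
 [ 0.          0.          0.          1.        ]]
top dict_keys(['img', 'K', 'pose']) [[393.70729657   0.         294.54521288]
 [  0.         393.70729657 207.31621921]
 [  0.           0.           1.        ]] [[ 0.00268947  0.98465765 -0.17447658  0.43322513]
 [-0.99964938  0.00724336  0.02546878  0.00520308]
 [ 0.02634183  0.1743469   0.98433189  1.00818701]
 [ 0.          0.          0.          1.        ]]
```

View pics/scene0.png

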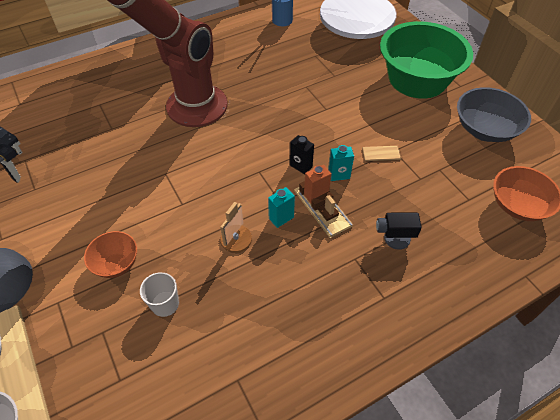

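View pics/top0.png

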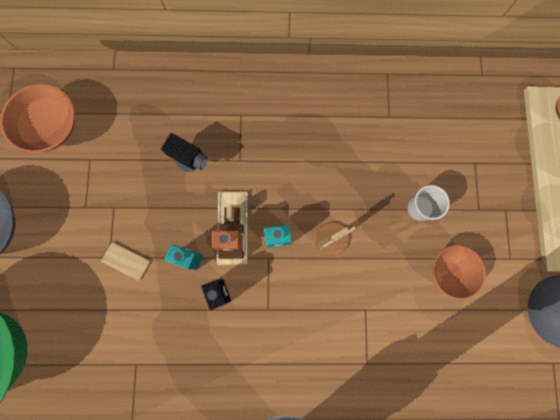

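The scene and top views show the terracotta vase in the light-wood holder at top (224,240), with the slide jaw and fin towards image-up (231,215). The mirror is at (336,238), the bench camera at (185,152), and the bystanders are cup (429,203), bowl (459,272) and rib (126,260). The look-alikes are turquoise vases at (277,237) and (182,257) and a black one at (216,294). Only the terracotta one stands in the holder, so that is the one meant. I'll confirm it in a crop.

```bash
cat > h.py <<'E'
import numpy as np,cv2
from rig import manip
from scipy.spatial.transform import Rotation as R
def ray(K,P,u,v):
    d=P[:3,:3]@np.array([(u-K[0,2])/K[0,0],-(v-K[1,2])/K[1,1],-1]);return P[:3,3],d
def onz(K,P,u,v,z):
    c,d=ray(K,P,u,v);return c+d*(z-c[2])/d[2]
def proj(K,P,p):
    q=P[:3,:3].T@(np.asarray(p)-P[:3,3]);return K[0,0]*q[0]/-q[2]+K[0,2],K[1,1]*q[1]/q[2]+K[1,2]
def wrist():
    o=manip.get_obs();r=manip.read_camera('wrist')
    T=np.eye(4);T[:3,:3]=R.from_rotvec(o['orientation']).as_matrix();T[:3,3]=o['ee_pos']
    return r['img'],r['K'],T@r['mount'],o
E
python3 - <<'E'
from h import *
r=manip.read_camera('top');s=manip.read_camera('scene')
K,P=r['K'],r['pose']
a=cv2.resize(r['img'][170:320,150:370],None,fx=3.6,fy=3.6,interpolation=cv2.INTER_CUBIC);cv2.imwrite('pics/crop.png',a[:600,:800]);print(a.shape)
for n,u,v,z in[('vase mouth',224,239,.126),('tabmid',338,238,.144),('lens',203,160,.065),('turq1',278,234,.114),('turq2',179,256,.114),('black',211,294,.114),('cup',431,203,.085),('bowl',459,270,.055),('rib',126,260,.008),('hold corners',219,192,.012),('',247,192,.012),('',246,263,.012),('',218,265,.012),('fin',231,212,.078)]:print(n,onz(K,P,u,v,z).round(3))
E
```

```text
(540, 792, 3)
vase mouth [0.517 0.14  0.126]
tabmid [ 0.518 -0.113  0.144]
lens [0.717 0.207 0.065]
turq1 [0.53  0.02  0.114]
turq2 [0.479 0.241 0.114]
black [0.396 0.166 0.114]
cup [ 0.61  -0.348  0.085]
bowl [ 0.451 -0.418  0.055]
rib [0.474 0.399 0.008]
hold corners [0.648 0.174 0.012]
 [0.649 0.102 0.012]
 [0.468 0.1   0.012]
 [0.462 0.17  0.012]
fin [0.586 0.133 0.078]
```

View pics/crop.png

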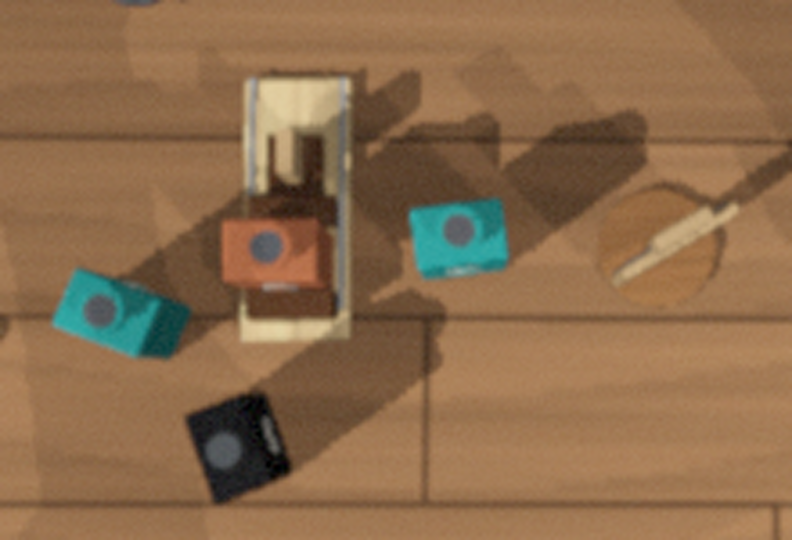

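The crop confirms it: the terracotta vase sits in the holder with its white seal at the image-bottom (fixed jaw) side, and the jaw and fin are above it. Holder x is about world +x. Its origin is near (0.497,0.136), and the vase mouth (0.517,0.140) fits that. I'll go above the fin.

```bash
python3 -m crank '[{"twist":[0,0,0],"slide":[3,8,3],"claw":1},{"twist":[0,0,-0.1],"slide":[15,36,3],"claw":1},{"twist":[0,0,-0.2],"slide":[15,36,3],"claw":1},{"twist":[0,0,-0.3],"slide":[15,36,3],"claw":1},{"twist":[0,0,-0.44],"slide":[29.8,72,3],"claw":1},{"twist":[0,0,-0.44],"slide":[29.8,72,3],"claw":1},{"twist":[0,0,-0.44],"slide":[29.8,72,3],"claw":1},{"twist":[0,0,-0.44],"slide":[29.8,72,3],"claw":1},{"twist":[0,0,-0.44],"slide":[29.8,72,3],"claw":1},{"twist":[0,0,-0.44],"slide":[29.8,72,3],"claw":1},{"twist":[0,0,-0.44],"slide":[29.8,72,3],"claw":1},{"twist":[0,0,-0.44],"slide":[29.8,72,3],"claw":1}]'
```

```text
time_s: 1.2
ee_pos: [0.477, -0.1216, 0.2441]
orientation: [3.141, 0.026, 0.0]
contact_force: [0.6, -0.6, -0.1]
width: 0.0929
grasp_force: 0.0
```

```bash
python3 - <<'E'
from h import *
i,K,P,o=wrist();cv2.imwrite('pics/w_mirror.png',i);np.savez('wm.npz',K=K,P=P);print(o['ee_pos'],P.round(3))
E
python3 -m crank '[{"twist":[0,0,0],"slide":[3.5,8.7,0],"claw":1},{"twist":[0,0,0],"slide":[10.5,25.5,0],"claw":1},{"twist":[0,0,0],"slide":[10.5,25.5,0],"claw":1},{"twist":[0,0,0],"slide":[10.5,25.5,0],"claw":1},{"twist":[0,0,0],"slide":[10.5,25.5,0],"claw":1},{"twist":[0,0,0],"slide":[10.5,25.5,0],"claw":1},{"twist":[0,0,0],"slide":[10.5,25.5,0],"claw":1},{"twist":[0,0,0],"slide":[10.5,25.5,0],"claw":1},{"twist":[0,0,0],"slide":[10.5,25.5,0],"claw":1}]'
python3 - <<'E'
from h import *
i,K,P,o=wrist();cv2.imwrite('pics/w_fin.png',i);np.savez('wf.npz',K=K,P=P);print(o['ee_pos'],P.round(3))
E
```

```text
[ 0.47700902 -0.12161685  0.24406503] [[ 0.017  0.959  0.284  0.556]
 [-1.     0.016  0.005 -0.12 ]
 [ 0.    -0.284  0.959  0.411]
 [ 0.     0.     0.     1.   ]]
time_s: 2.0
ee_pos: [0.5815, 0.1331, 0.2431]
orientation: [-3.141, -0.032, 0.002]
contact_force: [0.4, -0.0, -0.4]
width: 0.0929
grasp_force: 0.0
[0.58145223 0.13305544 0.24310088] [[ 0.021  0.958  0.286  0.661]
 [-1.     0.02   0.006  0.135]
 [-0.    -0.286  0.958  0.41 ]
 [ 0.     0.     0.     1.   ]]
```

View pics/w_fin.png

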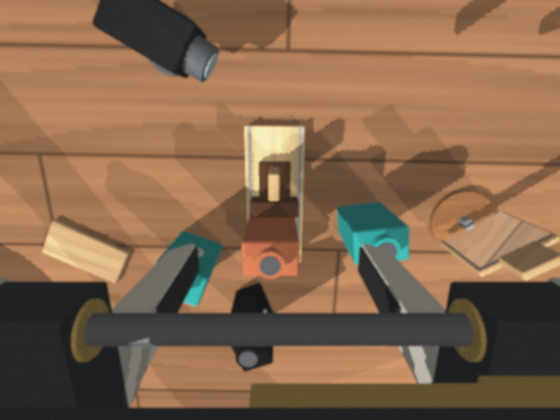

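View pics/w_mirror.png

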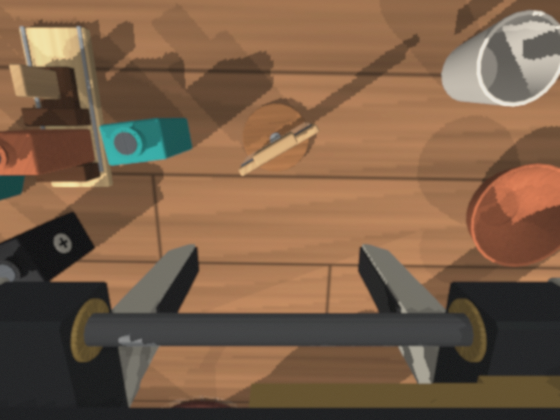

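The wrist views show the fin top at (274,184), the base-plate end corners at (245,126) and (304,126), and the vase mouth at (269,265). The mirror frame runs from (240,172) to (317,128). Next I compute the fin and a tighter mirror tab position.

```bash
python3 - <<'E'
from h import *
f=np.load('wf.npz');K,P=f['K'],f['P']
for n,u,v,z in[('fin',274,184,.078),('finL',267,184,.078),('finR',280,184,.078),('finT',274,167,.078),('finB',274,200,.078),('mouth',269,265,.126),('c1',245,126,.012),('c2',304,126,.012),('cR',302,262,.012),('lens',207,62,.065)]:print(n,onz(K,P,u,v,z).round(4))
m=np.load('wm.npz');K,P=m['K'],m['P']
for n,u,v,z in[('fr1',240,172,.11),('fr2',317,128,.11),('mid',279,148,.144),('holdR',110,186,.012),('mouth',2,153,.126)]:print(n,onz(K,P,u,v,z).round(4))
i=cv2.imread('pics/w_mirror.png')[100:200,210:345];t=cv2.imread('pics/top0.png')[215:260,310:365]
a=cv2.resize(i,(540,400),interpolation=cv2.INTER_CUBIC);b=cv2.resize(t,(250,205),interpolation=cv2.INTER_CUBIC)
c=np.zeros((400,800,3),np.uint8);c[:,:540]=a;c[:205,545:795]=b;cv2.imwrite('pics/mcrop.png',c)
E
```

```text
fin [0.5904 0.1382 0.078 ]
finL [0.5903 0.1458 0.078 ]
finR [0.5906 0.1317 0.078 ]
finT [0.6089 0.1385 0.078 ]
finB [0.5725 0.1379 0.078 ]
mouth [0.5178 0.1414 0.126 ]
c1 [0.6484 0.1758 0.012 ]
c2 [0.65   0.1031 0.012 ]
cR [0.4659 0.0977 0.012 ]
lens [0.7119 0.2081 0.065 ]
fr1 [ 0.5041 -0.0837  0.11  ]
fr2 [ 0.5467 -0.1563  0.11  ]
mid [ 0.531 -0.121  0.144]
holdR [0.4659 0.0979 0.012 ]
mouth [0.5206 0.1292 0.126 ]
```

View pics/mcrop.png

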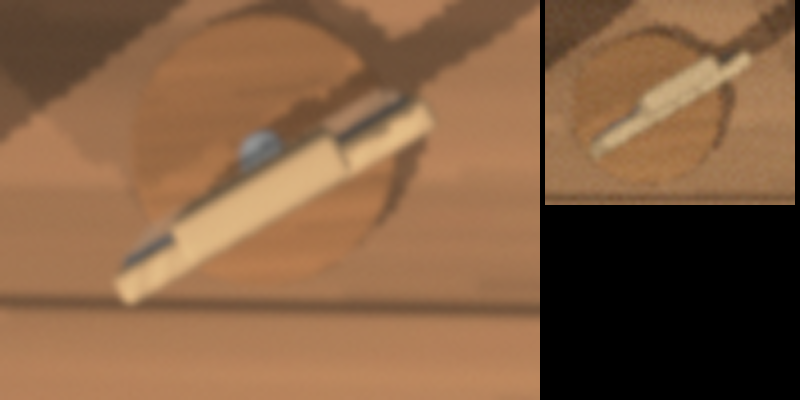

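Frame ends in the crop give a mirror width of 84 mm (86 given), a rest normal of about 30°, and an axis at about (0.528,-0.118). The lens is 0.378 m away, which fits. The fin is at about (0.588,0.138), so I'll descend, pinch it and open the jaw.

```bash
python3 -m crank '[{"twist":[0,0,0],"slide":[0.6,0.5,-4],"claw":0.5},{"twist":[0,0,0],"slide":[0.6,0.5,-8],"claw":0.5},{"twist":[0,0,0],"slide":[0.6,0.5,-12],"claw":0.5},{"twist":[0,0,0],"slide":[0.6,0.5,-15.5],"claw":0.5},{"twist":[0,0,0],"slide":[0.6,0.5,-18],"claw":0.5},{"twist":[0,0,0],"slide":[0.6,0.5,-19.5],"claw":0.5},{"twist":[0,0,0],"slide":[0.6,0.5,-19.5],"claw":0.5},{"twist":[0,0,0],"slide":[0.6,0.5,-19.5],"claw":0},{"twist":[0,0,0],"slide":[0.6,0.5,-19.5],"claw":0},{"twist":[0,0,0],"slide":[0.6,0.5,-19.5],"claw":0},{"twist":[0,0,0],"slide":[0.6,0.5,-19.5],"claw":0},{"twist":[0,0,0],"slide":[0.6,0.5,-19.5],"claw":0}]' 25
```

```text
time_s: 3.05
ee_pos: [0.5884, 0.1365, 0.0502]
orientation: [-3.141, -0.026, -0.004]
contact_force: [-0.3, 0.8, 0.1]
width: 0.0175
grasp_force: 0.0
```

```bash
python3 -m crank '[{"twist":[0,0,0],"slide":[0,0,0],"claw":0},{"twist":[0,0,0],"slide":[0,0,0],"claw":0},{"twist":[0,0,0],"slide":[0,0,0],"claw":0},{"twist":[0,0,0],"slide":[0.7,0,0],"claw":0},{"twist":[0,0,0],"slide":[1.4,0,0],"claw":0},{"twist":[0,0,0],"slide":[2.1,0,0],"claw":0},{"twist":[0,0,0],"slide":[2.8,0.1,0],"claw":0},{"twist":[0,0,0],"slide":[3.4,0.1,0],"claw":0},{"twist":[0,0,0],"slide":[3.4,0.1,0],"claw":0},{"twist":[0,0,0],"slide":[3.4,0.1,0],"claw":0}]'
```

```text
time_s: 3.88
ee_pos: [0.6222, 0.1387, 0.0499]
orientation: [-3.14, -0.027, -0.002]
contact_force: [-1.7, 3.8, 6.1]
width: 0.0116
grasp_force: 25.0
```

```bash
python3 -m crank '[{"twist":[0,0,0],"slide":[0,0,0],"claw":0.4},{"twist":[0,0,0],"slide":[0,0,0],"claw":0.4},{"twist":[0,0,0],"slide":[0,0,0],"claw":0.4},{"twist":[0,0,0],"slide":[0,0,4],"claw":0.4},{"twist":[0,0,0],"slide":[0,0,8],"claw":1},{"twist":[0,0,0],"slide":[0,0,12],"claw":1},{"twist":[0,0,0.12],"slide":[-3,0,16],"claw":1},{"twist":[0,0,0.24],"slide":[-6,0,18],"claw":1},{"twist":[0,0,0.36],"slide":[-9,0,18],"claw":1},{"twist":[0,0,0.48],"slide":[-10.4,0.1,18],"claw":1},{"twist":[0,0,0.6],"slide":[-10.4,0.1,18],"claw":1},{"twist":[0,0,0.72],"slide":[-10.4,0.1,18],"claw":1}]'
python3 -m crank '[{"twist":[0,0,0.12],"slide":[0,0,0],"claw":1},{"twist":[0,0,0.24],"slide":[0,0,0],"claw":1},{"twist":[0,0,0.36],"slide":[0,0,0],"claw":1},{"twist":[0,0,0.48],"slide":[0,0,0],"claw":1},{"twist":[0,0,0.6],"slide":[0,0,0],"claw":1},{"twist":[0,0,0.72],"slide":[0,0,0],"claw":1},{"twist":[0,0,0.85],"slide":[0,0,0],"claw":1},{"twist":[0,0,0.85],"slide":[0,0,0],"claw":1},{"twist":[0,0,0.85],"slide":[0,0,0],"claw":1}]'
python3 - <<'E'
from h import *
i,K,P,o=wrist();cv2.imwrite('pics/w_vase.png',i);np.savez('wv.npz',K=K,P=P);print(o['ee_pos'],o['joints'].round(2),P.round(3))
t=manip.read_camera('top');cv2.imwrite('pics/top1.png',t['img'])
M=R.from_rotvec(o['orientation']).as_matrix();print(M.round(3))
# orange blob
h=cv2.cvtColor(i,cv2.COLOR_BGR2HSV);print(i.shape)
E
```

```text
time_s: 4.88
ee_pos: [0.5165, 0.1377, 0.2291]
orientation: [2.926, 1.14, -0.001]
contact_force: [0.7, -0.1, -0.6]
width: 0.0859
grasp_force: 0.0
time_s: 5.63
ee_pos: [0.5176, 0.1375, 0.2284]
orientation: [-2.208, -2.235, 0.002]
contact_force: [-0.1, 0.9, -0.7]
width: 0.0931
grasp_force: 0.0
[0.51764401 0.13749273 0.22835257] [ 0.02  0.46 -0.47  1.73  0.24  1.01 -0.53] [[ 1.    -0.012 -0.002  0.517]
 [ 0.012  0.959  0.284  0.217]
 [-0.002 -0.284  0.959  0.395]
 [ 0.     0.     0.     1.   ]]
[[-0.012  1.    -0.001]
 [ 1.     0.012 -0.001]
 [-0.001 -0.001 -1.   ]]
(420, 560, 3)
```

View pics/w_vase.png

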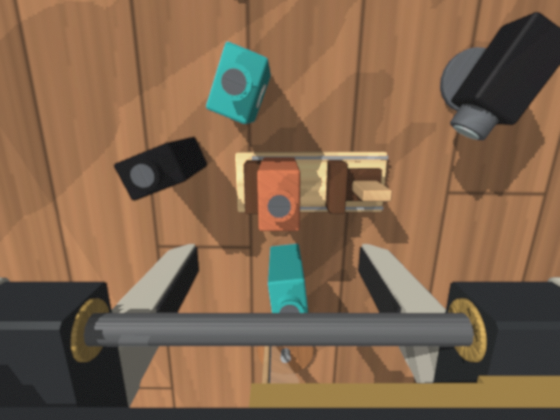

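The jaw is open, with its face near px 328 and the fixed jaw at 244-260. The vase mouth is at (279,206).

```bash
python3 - <<'E'
from h import *
f=np.load('wv.npz');K,P=f['K'],f['P']
for n,u,v,z in[('mouth',279,206,.126),('topL',258,228,.112),('topR',299,228,.112),('jawface',328,187,.045),('jawout',346,187,.045),('fin',372,190,.078),('c',235,153,.012),('c',386,153,.012),('c',386,212,.012),('c',236,212,.012),('lens',476,124,.065)]:print(n,onz(K,P,u,v,z).round(4))
E
```

```text
mouth [0.5184 0.1401 0.126 ]
topL [0.4986 0.1138 0.112 ]
topR [0.5381 0.1144 0.112 ]
jawface [0.5746 0.1404 0.045 ]
jawout [0.5952 0.1406 0.045 ]
fin [0.6152 0.145  0.078 ]
c [0.4646 0.1739 0.012 ]
c [0.648  0.1762 0.012 ]
c [0.6563 0.1013 0.012 ]
c [0.4639 0.0989 0.012 ]
lens [0.7184 0.2122 0.065 ]
```

```bash
python3 -m crank '[{"twist":[0,0,0.01],"slide":[0.1,0.25,-4],"claw":1},{"twist":[0,0,0.01],"slide":[0.1,0.25,-8],"claw":1},{"twist":[0,0,0.01],"slide":[0.1,0.25,-11.5],"claw":1},{"twist":[0,0,0.01],"slide":[0.1,0.25,-13.8],"claw":0.8},{"twist":[0,0,0.01],"slide":[0.1,0.25,-14.7],"claw":0.6},{"twist":[0,0,0.01],"slide":[0.1,0.25,-14.7],"claw":0},{"twist":[0,0,0.01],"slide":[0.1,0.25,-14.7],"claw":0},{"twist":[0,0,0.01],"slide":[0.1,0.25,-14.7],"claw":0},{"twist":[0,0,0.01],"slide":[0.1,0.25,-14.7],"claw":0},{"twist":[0,0,0.01],"slide":[0.1,0.25,-14.7],"claw":0},{"twist":[0,0,0.01],"slide":[0.1,0.25,-14.7],"claw":0},{"twist":[0,0,0.01],"slide":[0.1,0.25,-14.7],"claw":0}]' 30
```

```text
time_s: 6.73
ee_pos: [0.519, 0.141, 0.0826]
orientation: [2.192, 2.25, 0.001]
contact_force: [0.2, -0.5, 2.4]
width: 0.0399
grasp_force: 29.9
```

```bash
python3 -m crank '[{"twist":[0,0,0],"slide":[0,0,1],"claw":0},{"twist":[0,0,0],"slide":[0,0,2.5],"claw":0},{"twist":[0,0,0],"slide":[0,0,4],"claw":0},{"twist":[0,0,0],"slide":[0,0,5.5],"claw":0},{"twist":[0,0,0.1],"slide":[0.6,-0.1,5.5],"claw":0},{"twist":[0,0,0.2],"slide":[1.1,-0.3,5.5],"claw":0},{"twist":[0,0,0.32],"slide":[1.1,-0.3,5.5],"claw":0},{"twist":[0,0,0.44],"slide":[1.1,-0.3,5.5],"claw":0},{"twist":[0,0,0.56],"slide":[1.1,-0.3,5.5],"claw":0},{"twist":[0,0,0.68],"slide":[1.1,-0.3,5.5],"claw":0},{"twist":[0,0,0.8],"slide":[1.1,-0.3,5.5],"claw":0},{"twist":[0,0,0.9],"slide":[1.1,-0.3,5.5],"claw":0}]'
python3 -m crank '[{"twist":[0,0,0.12],"slide":[0,0,0],"claw":0},{"twist":[0,0,0.24],"slide":[0,0,0],"claw":0},{"twist":[0,0,0.36],"slide":[0,0,0],"claw":0},{"twist":[0,0,0.48],"slide":[0,0,0],"claw":0},{"twist":[0,0,0.58],"slide":[0,0,0],"claw":0},{"twist":[0,0,0.66],"slide":[0,0,0],"claw":0},{"twist":[0,0,0.66],"slide":[0,0,0],"claw":0},{"twist":[0,0,0.66],"slide":[0,0,0],"claw":0},{"twist":[0,0,0.66],"slide":[0,0,0],"claw":0}]'
python3 - <<'E'
from h import *
i,K,P,o=wrist();cv2.imwrite('pics/w_turn.png',i);print(o['ee_pos'],o['width'],o['joints'].round(2));M=R.from_rotvec(o['orientation']).as_matrix();print(M.round(3))
s=manip.read_camera('scene')['img'][110:270,200:420];cv2.imwrite('pics/s_turn.png',cv2.resize(s,None,fx=3.6,fy=3.6,interpolation=cv2.INTER_CUBIC))
E
```

```text
time_s: 7.73
ee_pos: [0.5292, 0.1372, 0.1369]
orientation: [-0.987, -2.981, 0.002]
contact_force: [0.2, 1.7, -2.9]
width: 0.04
grasp_force: 30.0
time_s: 8.48
ee_pos: [0.5296, 0.1376, 0.1369]
orientation: [0.021, -3.141, 0.001]
contact_force: [-0.3, -0.3, -2.7]
width: 0.04
grasp_force: 30.0
[0.52955245 0.13755666 0.13686461] 0.03995375469799748 [ 0.23  0.69 -0.86  1.81  0.64  0.94  0.68]
[[-1.    -0.013 -0.   ]
 [-0.013  1.    -0.001]
 [ 0.    -0.001 -1.   ]]
```

View pics/s_turn.png

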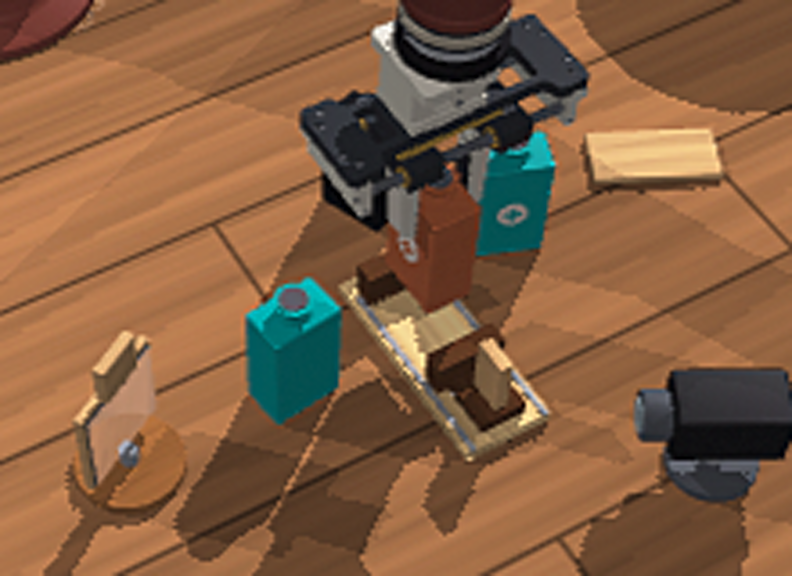

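The lifted vase at (430,240) in the crop is upright and its seal (408,248) now faces the mirror side. I'll lower it, release, and look.

```bash
python3 -m crank '[{"twist":[0,0,0],"slide":[0.1,0,-1.2],"claw":0},{"twist":[0,0,0],"slide":[0.1,0,-2.4],"claw":0},{"twist":[0,0,0],"slide":[0.1,0,-3.6],"claw":0},{"twist":[0,0,0],"slide":[0.1,0,-4.6],"claw":0},{"twist":[0,0,0],"slide":[0.1,0,-5.2],"claw":0},{"twist":[0,0,0],"slide":[0.1,0,-5.4],"claw":0},{"twist":[0,0,0],"slide":[0.1,0,-5.5],"claw":0},{"twist":[0,0,0],"slide":[0.1,0,-5.5],"claw":0}]'
```

```text
time_s: 9.25
ee_pos: [0.5296, 0.137, 0.0824]
orientation: [0.024, -3.139, 0.006]
contact_force: [-4.0, -2.2, 6.8]
width: 0.0398
grasp_force: 30.0
```

```bash
python3 -m crank '[{"twist":[0,0,0],"slide":[0,0,0],"claw":0.68},{"twist":[0,0,0],"slide":[0,0,0],"claw":0.68},{"twist":[0,0,0],"slide":[0,0,0],"claw":0.68},{"twist":[0,0,0],"slide":[0,0,0],"claw":0.68},{"twist":[0,0,0],"slide":[0,0,0],"claw":0.68},{"twist":[0,0,0],"slide":[0,0,2],"claw":0.68},{"twist":[0,0,0],"slide":[0,0,5],"claw":0.68},{"twist":[0,0,0],"slide":[0,0,9],"claw":0.68},{"twist":[0,0,0],"slide":[0,0,13],"claw":0.68},{"twist":[0,0,0],"slide":[0,0,15],"claw":0.68},{"twist":[0,0,0],"slide":[0,0,15],"claw":0.68}]'
python3 - <<'E'
from h import *
i,K,P,o=wrist();np.savez('wt.npz',K=K,P=P);print(o['ee_pos'],P.round(3))
cv2.imwrite('pics/w_placed.png',i)
E
```

```text
time_s: 10.17
ee_pos: [0.5332, 0.1403, 0.2371]
orientation: [-0.024, 3.132, 0.006]
contact_force: [0.6, 0.4, 0.5]
width: 0.0632
grasp_force: 0.0
[0.53315228 0.14025045 0.23713717] [[-0.015 -0.956 -0.292  0.453]
 [ 1.    -0.014 -0.008  0.139]
 [ 0.004 -0.292  0.956  0.403]
 [ 0.     0.     0.     1.   ]]
```

View pics/w_placed.png

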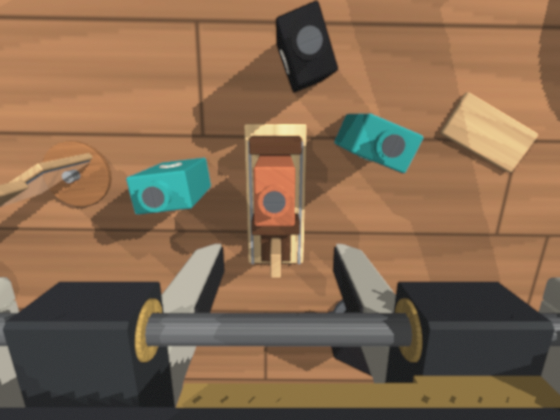

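The vase stands square between the jaws (mouth at (274,202), fin top at (276,258)). Now I'll pinch the fin and close the jaw.

```bash
python3 -m crank '[{"twist":[0,0,0],"slide":[4,0,0],"claw":0.6},{"twist":[0,0,0],"slide":[8,0,0],"claw":0.5},{"twist":[0,0,0],"slide":[8.9,-0.1,-2],"claw":0.5},{"twist":[0,0,0],"slide":[8.9,-0.1,-6],"claw":0.5},{"twist":[0,0,0],"slide":[8.9,-0.1,-10],"claw":0.5},{"twist":[0,0,0],"slide":[8.9,-0.1,-14],"claw":0.5},{"twist":[0,0,0],"slide":[8.9,-0.1,-17],"claw":0.5},{"twist":[0,0,0],"slide":[8.9,-0.1,-18.6],"claw":0.5},{"twist":[0,0,0],"slide":[8.9,-0.1,-18.6],"claw":0},{"twist":[0,0,0],"slide":[8.9,-0.1,-18.6],"claw":0},{"twist":[0,0,0],"slide":[8.9,-0.1,-18.6],"claw":0},{"twist":[0,0,0],"slide":[8.9,-0.1,-18.6],"claw":0}]' 30
python3 -m crank '[{"twist":[0,0,0],"slide":[0,0,0],"claw":0},{"twist":[0,0,0],"slide":[0,0,0],"claw":0},{"twist":[0,0,0],"slide":[0,0,0],"claw":0},{"twist":[0,0,0],"slide":[0,0,0],"claw":0},{"twist":[0,0,0],"slide":[-0.4,0,0],"claw":0},{"twist":[0,0,0],"slide":[-0.8,0,0],"claw":0},{"twist":[0,0,0],"slide":[-1.1,0,0],"claw":0},{"twist":[0,0,0],"slide":[-1.1,0,0],"claw":0}]'
```

```text
time_s: 11.22
ee_pos: [0.6207, 0.1376, 0.0474]
orientation: [-0.024, 3.139, 0.002]
contact_force: [0.3, 0.1, 0.1]
width: 0.0244
grasp_force: 0.0
time_s: 11.88
ee_pos: [0.6103, 0.1386, 0.0473]
orientation: [-0.025, 3.137, 0.005]
contact_force: [2.4, 2.9, 4.0]
width: 0.0118
grasp_force: 30.0
```

```bash
for k in 1 2; do :; done; python3 -m crank '[{"twist":[0,0,0],"slide":[-0.2,0,0],"claw":0},{"twist":[0,0,0],"slide":[-0.3,0,0],"claw":0},{"twist":[0,0,0],"slide":[-0.3,0,0],"claw":0}]'; python3 -m crank '[{"twist":[0,0,0],"slide":[-0.2,0,0],"claw":0},{"twist":[0,0,0],"slide":[-0.2,0,0],"claw":0},{"twist":[0,0,0],"slide":[-0.2,0,0],"claw":0}]'
```

```text
time_s: 12.13
ee_pos: [0.6077, 0.1385, 0.0474]
orientation: [-0.024, 3.136, 0.005]
contact_force: [4.2, 4.1, 3.4]
width: 0.0119
grasp_force: 30.0
time_s: 12.38
ee_pos: [0.6057, 0.1385, 0.0473]
orientation: [-0.024, 3.137, 0.005]
contact_force: [3.6, 3.9, 3.8]
width: 0.012
grasp_force: 30.0
```

```bash
python3 -m crank '[{"twist":[0,0,0],"slide":[-0.2,0,0],"claw":0},{"twist":[0,0,0],"slide":[-0.2,0,0],"claw":0},{"twist":[0,0,0],"slide":[-0.2,0,0],"claw":0}]'; python3 -m crank '[{"twist":[0,0,0],"slide":[-0.1,0,0],"claw":0},{"twist":[0,0,0],"slide":[-0.1,0,0],"claw":0},{"twist":[0,0,0],"slide":[-0.1,0,0],"claw":0}]'
```

```text
time_s: 12.63
ee_pos: [0.6041, 0.1385, 0.0474]
orientation: [-0.024, 3.136, 0.005]
contact_force: [4.6, 4.8, 3.4]
width: 0.0122
grasp_force: 30.0
time_s: 12.88
ee_pos: [0.6035, 0.1385, 0.0474]
orientation: [-0.024, 3.135, 0.005]
contact_force: [4.4, 5.7, 3.3]
width: 0.0118
grasp_force: 30.0
```

```bash
python3 -m crank '[{"twist":[0,0,0],"slide":[-0.1,0,0],"claw":0},{"twist":[0,0,0],"slide":[-0.1,0,0],"claw":0},{"twist":[0,0,0],"slide":[-0.1,0,0],"claw":0}]'; python3 -m crank '[{"twist":[0,0,0],"slide":[-0.1,0,0],"claw":0},{"twist":[0,0,0],"slide":[-0.1,0,0],"claw":0},{"twist":[0,0,0],"slide":[-0.1,0,0],"claw":0}]'
python3 - <<'E'
from h import *
r=manip.read_camera('scene')['img'][120:260,230:400];cv2.imwrite('pics/s_clamp.png',cv2.resize(r,None,fx=4,fy=4,interpolation=cv2.INTER_CUBIC))
E
```

```text
time_s: 13.13
ee_pos: [0.6026, 0.1385, 0.0474]
orientation: [-0.024, 3.135, 0.005]
contact_force: [4.6, 4.3, 2.5]
width: 0.0117
grasp_force: 30.0
time_s: 13.38
ee_pos: [0.6021, 0.1385, 0.0474]
orientation: [-0.024, 3.134, 0.006]
contact_force: [6.6, 4.5, 2.2]
width: 0.0116
grasp_force: 30.0
```

View pics/s_clamp.png

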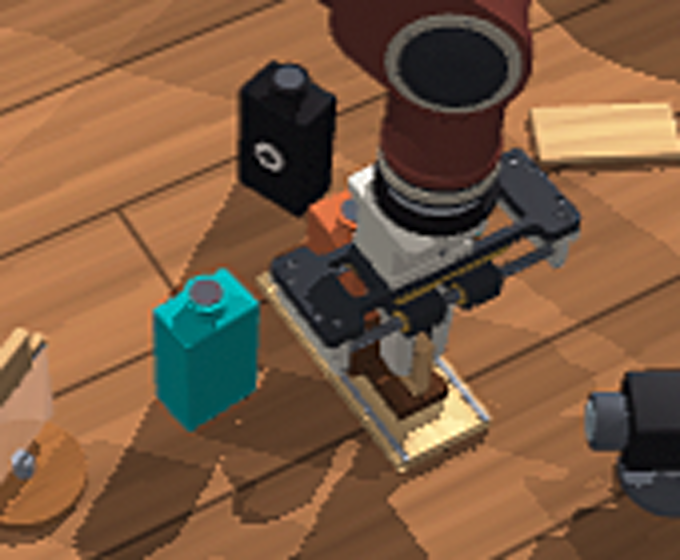

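The gripper still pinches the fin and hides the vase–jaw contact, but the vase is upright and the push has started to rise (6.6 N). I'll press a little more.

```bash
python3 -m crank '[{"twist":[0,0,0],"slide":[-0.1,0,0],"claw":0},{"twist":[0,0,0],"slide":[-0.1,0,0],"claw":0},{"twist":[0,0,0],"slide":[-0.1,0,0],"claw":0}]'; python3 -m crank '[{"twist":[0,0,0],"slide":[-0.1,0,0],"claw":0},{"twist":[0,0,0],"slide":[-0.1,0,0],"claw":0},{"twist":[0,0,0],"slide":[-0.1,0,0],"claw":0}]'
```

```text
time_s: 13.68
ee_pos: [0.6021, 0.1385, 0.0474]
orientation: [-0.023, 3.132, 0.007]
contact_force: [7.3, 5.0, 0.2]
width: 0.0118
grasp_force: 30.0
time_s: 13.93
ee_pos: [0.6021, 0.1385, 0.0474]
orientation: [-0.023, 3.13, 0.007]
contact_force: [9.7, 5.7, -0.2]
width: 0.0116
grasp_force: 30.0
```

```bash
python3 -m crank '[{"twist":[0,0,0],"slide":[0.2,0,0],"claw":0},{"twist":[0,0,0],"slide":[0.3,0,0],"claw":0.4},{"twist":[0,0,0],"slide":[0.3,0,0],"claw":0.4},{"twist":[0,0,0],"slide":[0.3,0,0],"claw":0.4},{"twist":[0,0,0],"slide":[0.3,0,3],"claw":0.4},{"twist":[0,0,0],"slide":[0.3,0,7],"claw":0.4},{"twist":[0,0,0],"slide":[0.3,0,11],"claw":0.4},{"twist":[0,0,0],"slide":[0.3,0,15],"claw":0.4},{"twist":[0,0,0],"slide":[0.3,0,19],"claw":0.4},{"twist":[0,0,-0.1],"slide":[0,-3.5,20],"claw":0.4},{"twist":[0,0,-0.2],"slide":[-1,-7,20],"claw":0.4},{"twist":[0,0,-0.3],"slide":[-2,-11,20],"claw":0.4}]'
python3 -m crank '[{"twist":[0,0,-0.12],"slide":[-1,-4,0],"claw":0.4},{"twist":[0,0,-0.24],"slide":[-2,-7.5,0],"claw":0.4},{"twist":[0,0,-0.36],"slide":[-3,-10,0],"claw":0.4},{"twist":[0,0,-0.48],"slide":[-4,-12,0],"claw":0.4},{"twist":[0,0,-0.6],"slide":[-5,-14,0],"claw":0.4},{"twist":[0,0,-0.72],"slide":[-5.3,-14.6,0],"claw":0.4},{"twist":[0,0,-0.75],"slide":[-5.3,-14.6,0],"claw":0.4},{"twist":[0,0,-0.75],"slide":[-5.3,-14.6,0],"claw":0.4},{"twist":[0,0,-0.75],"slide":[-5.3,-14.6,0],"claw":0.4}]'
python3 - <<'E'
from h import *
i,K,P,o=wrist();np.savez('wm2.npz',K=K,P=P);cv2.imwrite('pics/w_m2.png',i)
t=manip.read_camera('top');cv2.imwrite('pics/top2.png',t['img'])
M=R.from_rotvec(o['orientation']).as_matrix();print(o['ee_pos'],M.round(3),o['joints'].round(2))
c=np.zeros((420,800,3),np.uint8);c[:,:400]=i[:,80:480];c[:,400:]=cv2.resize(t['img'][170:280,195:300],(400,420),interpolation=cv2.INTER_CUBIC);cv2.imwrite('pics/pair.png',c)
E
```

```text
time_s: 14.93
ee_pos: [0.5757, 0.0267, 0.2465]
orientation: [0.449, 3.109, -0.001]
contact_force: [0.2, -0.9, 0.9]
width: 0.0373
grasp_force: 0.0
time_s: 15.68
ee_pos: [0.5227, -0.1193, 0.2454]
orientation: [-1.552, -2.729, 0.002]
contact_force: [-1.4, 0.4, -0.1]
width: 0.0371
grasp_force: 0.0
[ 0.52271123 -0.11929409  0.2454024 ] [[-0.511  0.859 -0.002]
 [ 0.859  0.511 -0.   ]
 [ 0.001 -0.002 -1.   ]] [ 0.64  0.49 -0.69  1.7   0.35  1.08  0.37]
```

View pics/pair.png

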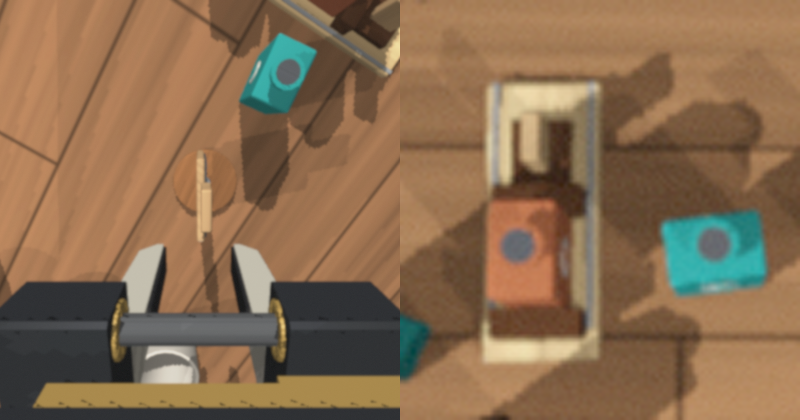

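The clamped vase (mouth (517,245) in the right half) has its seal side towards the mirror, tight between the jaws. In the left half the tab lies near (206,208), almost vertical. That was my eleventh picture, one over the limit of ten, so from here I use numbers only.

```bash
python3 - <<'E'
from h import *
i=cv2.imread('pics/w_m2.png');f=np.load('wm2.npz');K,P=f['K'],f['P']
h=cv2.cvtColor(i,cv2.COLOR_BGR2HSV)
m=((h[...,2]>175)&(h[...,1]<150)&(h[...,0]<25))
for r in range(146,250,6):
    x=np.where(m[r,262:310])[0]+262;print(r,(x.min(),x.max(),len(x)) if len(x) else None)
T=manip.read_camera('top');k,p=T['K'],T['pose'];print('mouth',onz(k,p,225.7,234.2,.126).round(4))
for n,u,v,z in[('tabmid',286,208,.144),('frA',281,152,.11),('frB',281,240,.11)]:print(n,onz(K,P,u,v,z).round(4))
print('lens top',onz(k,p,203,160,.065))
E
```

```text
146 (np.int64(298), np.int64(299), 2)
152 (np.int64(278), np.int64(282), 5)
158 (np.int64(264), np.int64(282), 12)
164 (np.int64(262), np.int64(283), 13)
170 (np.int64(262), np.int64(283), 11)
176 (np.int64(270), np.int64(283), 9)
182 (np.int64(276), np.int64(283), 8)
188 (np.int64(275), np.int64(289), 15)
194 (np.int64(276), np.int64(290), 15)
200 (np.int64(276), np.int64(290), 15)
206 (np.int64(276), np.int64(290), 15)
212 (np.int64(262), np.int64(309), 20)
218 (np.int64(262), np.int64(307), 31)
224 (np.int64(276), np.int64(303), 25)
230 (np.int64(276), np.int64(298), 19)
236 (np.int64(277), np.int64(294), 7)
242 None
248 (np.int64(277), np.int64(279), 3)
mouth [0.5273 0.1364 0.126 ]
tabmid [ 0.5284 -0.1147  0.144 ]
frA [ 0.5011 -0.0774  0.11  ]
frB [ 0.5476 -0.1551  0.11  ]
lens top [0.71748238 0.20740253 0.065     ]
```

```bash
python3 -m crank '[{"twist":[0,0,0],"slide":[0.6,0.3,-3],"claw":0.4},{"twist":[0,0,0],"slide":[0.6,0.3,-7],"claw":0.4},{"twist":[0,0,0],"slide":[0.6,0.3,-10],"claw":0.4},{"twist":[0,0,0],"slide":[0.6,0.3,-12.3],"claw":0.4},{"twist":[0,0,0],"slide":[0.6,0.3,-13.1],"claw":0.4},{"twist":[0,0,0],"slide":[0.6,0.3,-13.1],"claw":0.4},{"twist":[0,0,0],"slide":[0.6,0.3,-13.1],"claw":0},{"twist":[0,0,0],"slide":[0.6,0.3,-13.1],"claw":0},{"twist":[0,0,0],"slide":[0.6,0.3,-13.1],"claw":0},{"twist":[0,0,0],"slide":[0.6,0.3,-13.1],"claw":0},{"twist":[0,0,0],"slide":[0.6,0.3,-13.1],"claw":0},{"twist":[0,0,0],"slide":[0.6,0.3,-13.1],"claw":0}]' 30
python3 -m crank '[{"twist":[0,0,0],"slide":[0,0,0],"claw":0},{"twist":[0,0,0],"slide":[0,0,0],"claw":0},{"twist":[0,0,0],"slide":[0,0,0],"claw":0}]'
```

```text
time_s: 16.83
ee_pos: [0.5294, -0.1169, 0.1159]
orientation: [1.554, 2.73, -0.003]
contact_force: [-3.0, -1.1, 5.6]
width: 0.0101
grasp_force: 30.0
time_s: 17.08
ee_pos: [0.5293, -0.1169, 0.1159]
orientation: [1.554, 2.73, -0.003]
contact_force: [-2.1, -1.1, 6.5]
width: 0.0096
grasp_force: 30.0
```

```bash
python3 -m crank '[{"twist":[0,0,0.08],"slide":[0,0,0],"claw":0},{"twist":[0,0,0.16],"slide":[0,0,0],"claw":0},{"twist":[0,0,0.24],"slide":[0,0,0],"claw":0},{"twist":[0,0,0.32],"slide":[0,0,0],"claw":0},{"twist":[0,0,0.4],"slide":[0,0,0],"claw":0},{"twist":[0,0,0.48],"slide":[0,0,0],"claw":0},{"twist":[0,0,0.56],"slide":[0,0,0],"claw":0},{"twist":[0,0,0.64],"slide":[0,0,0],"claw":0},{"twist":[0,0,0.71],"slide":[0,0,0],"claw":0},{"twist":[0,0,0.76],"slide":[0,0,0],"claw":0},{"twist":[0,0,0.78],"slide":[0,0,0],"claw":0},{"twist":[0,0,0.78],"slide":[0,0,0],"claw":0}]'
python3 -m crank '[{"twist":[0,0,0],"slide":[0,0,0],"claw":0},{"twist":[0,0,0],"slide":[0,0,0],"claw":0},{"twist":[0,0,0],"slide":[0,0,0],"claw":0},{"twist":[0,0,0],"slide":[0,0,0],"claw":0}]'
python3 - <<'E'
from h import *
o=manip.get_obs();M=R.from_rotvec(o['orientation']).as_matrix();print(np.degrees(np.arctan2(M[1,1],M[0,1])),o['ee_pos'],o['moment'],o['width'])
# check lens & vase seal, mirror from fixed cameras
T=manip.read_camera('top');S=manip.read_camera('scene')
cv2.imwrite('pics/top3.png',T['img']);cv2.imwrite('pics/scene3.png',S['img'])
a=o['ee_pos'][:2]
# vase top face by red-orange mask in the top view
h=cv2.cvtColor(T['img'],cv2.COLOR_BGR2HSV)[200:270,205:260];m=((h[...,0]<13)&(h[...,1]>120)&(h[...,2]>140)).astype(np.uint8)
c=max(cv2.findContours(m,0,2)[0],key=cv2.contourArea)+[205,200];print(cv2.boundingRect(c),cv2.minAreaRect(c))
print([onz(T['K'],T['pose'],u,v,.112).round(4)[:2] for u,v in cv2.boxPoints(cv2.minAreaRect(c))])
L=np.array([.716,.209])-a
for s in([.528,.1175],[.531,.1175],[.525,.1175]):
    d=np.array(s)-a;print(s,np.degrees((np.arctan2(L[1],L[0])+np.arctan2(d[1],d[0]))/2))
E
```

```text
time_s: 18.08
ee_pos: [0.5295, -0.1179, 0.1159]
orientation: [0.402, 3.116, -0.004]
contact_force: [-3.2, -2.4, 6.6]
width: 0.01
grasp_force: 30.0
time_s: 18.42
ee_pos: [0.5295, -0.1179, 0.1159]
orientation: [-0.403, -3.116, 0.005]
contact_force: [-3.1, -3.2, 7.1]
width: 0.0101
grasp_force: 30.0
75.24864611133934 [ 0.52947308 -0.11792142  0.11587476] [-0.39223441  0.37280086 -0.18660366] 0.010107275102566553
(217, 222, 19, 28) ((226.0, 235.5), (27.0, 18.0), 90.0)
[array([0.5567, 0.1592]), array([0.557 , 0.1182]), array([0.4954, 0.1164]), array([0.4952, 0.1569])]
[0.528, 0.1175] 75.32566732147458
[0.531, 0.1175] 74.96060917763118
[0.525, 0.1175] 75.69066726188564
```

```bash
python3 -m crank '[{"twist":[0,0,0],"slide":[0,0,0],"claw":0},{"twist":[0,0,0],"slide":[0,0,0],"claw":0},{"twist":[0,0,0],"slide":[0,0,0],"claw":0},{"twist":[0,0,0],"slide":[0,0,0],"claw":0}]' 50
python3 - <<'E'
from h import *
i,K,P,o=wrist();cv2.imwrite('pics/w_end.png',i)
h=cv2.cvtColor(i,cv2.COLOR_BGR2HSV);m=((h[...,2]>165)&(h[...,1]<150)&(h[...,0]<25)&(h[...,1]>60))
for r in range(120,290,8):
    x=np.where(m[r,240:320])[0]+240;print(r,(x.min(),x.max(),len(x)) if len(x) else None)
M=R.from_rotvec(o['orientation']).as_matrix();n=M[:,1];t=M[:,0]
ax=o['ee_pos'].copy()
for z,k in((.11,0),):   # where the frame's front top edge ends should project if not slipped
    for s in(-.043,.043):
        q=ax+t*s;q[2]=z;print('expect',np.round(proj(K,P,q),1))
S=manip.read_camera('scene');print('lens expected scene px',proj(S['K'],S['pose'],[.716,.209,.065]))
c=S['img'][205:245,365:400];g=cv2.cvtColor(c,cv2.COLOR_BGR2GRAY);b=np.where(g<75);print('dark cols/rows',b[1].min()+365,b[0].min()+205,b[0].max()+205)
E
```

```text
time_s: 18.85
ee_pos: [0.5295, -0.1179, 0.1159]
orientation: [0.403, 3.116, -0.005]
contact_force: [-3.0, -3.1, 7.4]
width: 0.0096
grasp_force: 50.0
120 (np.int64(240), np.int64(319), 80)
128 (np.int64(240), np.int64(319), 80)
136 (np.int64(240), np.int64(310), 71)
144 (np.int64(240), np.int64(282), 43)
152 (np.int64(240), np.int64(319), 45)
160 (np.int64(258), np.int64(319), 61)
168 (np.int64(240), np.int64(315), 63)
176 (np.int64(240), np.int64(312), 49)
184 (np.int64(242), np.int64(319), 33)
192 (np.int64(240), np.int64(287), 24)
200 (np.int64(264), np.int64(287), 19)
208 (np.int64(264), np.int64(276), 13)
216 (np.int64(264), np.int64(276), 13)
224 (np.int64(265), np.int64(319), 22)
232 (np.int64(265), np.int64(287), 20)
240 (np.int64(271), np.int64(287), 17)
248 (np.int64(269), np.int64(308), 21)
256 (np.int64(269), np.int64(287), 19)
264 (np.int64(269), np.int64(287), 19)
272 (np.int64(271), np.int64(286), 16)
280 (np.int64(271), np.int64(277), 7)
288 None
expect [277.4 315. ]
expect [277.3 183.2]
lens expected scene px (np.float64(380.241313788092), np.float64(226.29124852864982))
dark cols/rows 365 205 244
```

The frame and tab edges stay vertical in the wrist view (columns 264–265 and 287), so the tab has not slipped in the pads. The lens projects to scene px (380,226), where it was seen. The mirror normal is at 75.2° against a wanted 75.3°. Handing in.

```bash
python3 -c "
from rig import manip
print(manip.close_job())"
```

```text
the job is handed in; nothing more can be done
None
```

The job is handed in, but no verdict came back: by my measurements the vase is turned and clamped snug with its seal to the mirror, and the mirror is held at 75.2° (75.3° wanted); I viewed 11 pictures, one over the limit of 10.

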